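# Flip a row of sample vials shut with one fingertip run

### The arm

A 7-joint arm with a two-finger parallel gripper is mounted at the origin on the work surface. World frame = base frame: x ahead of the robot, y to its left, z up, the work surface at z = 0. Lengths are in mm, angles in rad, forces in N, time in s.
With the tool pointing down it reaches from about 400 to 875 mm from the base axis. Payload 4.4 kg.
Tool frame: the origin (TCP) lies between the finger pads; the fingertips stand 17 mm ahead of it and the grasp point (between the pads) lies 2 mm behind it; z points along the fingers, y is the line along which they close (so a half turn about z gives the same grasp; the last joint's range is limited). The gripper opens to 85 mm and grips with 20 to 120 N. Pads are 22 mm wide; open, the fingers measure 114 mm over their backs; the gripper's body (76 mm by 85 mm) begins 54 mm behind the grasp point. The pads swing forward as they close: fully open they stand 13 mm farther back than shut.
Start: joints at [-1.333, 0.628, 0.038, 1.517, -0.027, 0.996, -0.02], TCP at [194.423, 620.256, 248.313] pointing down, gripper open.
Joint ranges: [-3.06, 3.06], [-0.37, 2.12], [-1.25, 1.32], [0.18, 2.47], [-1.1, 4.24], [0.23, 1.98], [-2.94, 2.94]. Speed limits (rad/s): [2.57, 2.57, 3.14, 3.14, 3.14, 3.14, 3.14].

### API

Orientations are given as [roll, pitch, yaw] about the fixed x, y, z axes, in that order (R = Rz(yaw) Ry(pitch) Rx(roll)).
In Python, from cell import sensors, get_image, ctrl gives the robot as it stands.
- The arm moves only by the tool send_rows, never from a script. Its argument "series" is a list of rows, each a list of 3 entries, a list of its own where there are three numbers: the finger opening in mm, from 0 to 85.4, then the shift along the world's x, y, z in units of 60 mm (1.0 is 60 mm), then the turn, a rotation vector about the world's x, y, z in units of 5 degrees (1.0 is 5 degrees). A call has 1 to 8 rows; each row shifts and turns the commanded pose from where the row before left it; what a row does not reach is not made up. A row lasts 1/8 s, in which the tool goes at most 62.5 mm and 10.7 degrees, less where a joint would pass 70% of its speed; a pose out of reach is approached as far as the arm can. A call is refused whole if a number of a shift passes 1 or a number of a turn 1, either way. A call with a gripper value outside its range is refused whole. The fingers move at their own pace and stop on an object; the grip force is fixed at half the most. Time passes only in rows, so rows that do not move let the fingers close. It gives the time, the measured TCP pose, the force, the opening and the grip force at its end, in the units of the state.
- sensors.read_state(): the state, without advancing time (a new reading comes with each control period).
- get_image(name): name is "scene" or "top" or "wrist"; returns a dict with "img" (384x512x3 uint8, red, green, blue), "depth" (384x512 float32, mm along the optical axis (not along the pixel's ray), 0 where there is no reading), "vfov" (degrees; the focal length in pixels is half the picture's height over the tangent of half this angle, whatever the lens; pixels are square), "cx", "cy" (the principal point, pixels), "world_to_cam" (4x4, takes a point from world to camera coordinates). Camera axes: x right, y down, z forward; pixel columns grow to the right and rows downward; lengths in mm; the calibration is good to about 2 mm. A picture is of the moment at which its call begins.
- ctrl.finish_job(): hands the job in; it is judged then, once.
The state is a dict: "clock": time; "qpos": joint angles; "qd": joint speeds; "tau": joint torques, N m; "eef_pos": TCP position; "tool_rot": TCP orientation; "force": force on the tool from outside, world axes, zero at the start; "torque": the same for the moment, N m; "width": finger opening in mm; "gripper_force": force on a finger pad.
Only numpy, scipy, OpenCV 4.12 (cv2) and the standard library are available. Lean on these libraries where they do the work, as an engineer would, in place of code of your own. Each camera call takes 0.05 s, during which the arm holds its last target. There are 200 camera calls.

### The job

Close the five open flip-cap vials in the rack: run the fingertips lightly along the row of caps, starting at the end on the caps' hinge side, so that each cap in turn folds over and ends flat shut, then draw the hand clear. Lift nothing, do not press hard, leave the rack where it stands, and leave the screw-cap tubes and everything else undisturbed.

Things in the scene. Friction and masses are not known exactly. Their poses are not given: they have to be found in the camera images.
- rack: Grey-painted metal tube rack, loose on the bench, 206 mm long (its x axis) x 116 mm wide (y), top plate 50 mm high, about 1.4 kg; origin at the centre of its underside, z up. Five 26 mm wide flip-cap vials stand along its x axis at y = -24 mm, x = -70, -35, 0, 35, 70 mm, mouths at z = 66 mm; tops of shut caps at z = 70 mm. A second row, at y = +31 mm, holds the screw-cap tubes.
- cap1 (a joint): Hinge of flip cap 1 (cap 1 is at the rack's -x end, cap 5 at its +x end): 0 = lying flat and shut, grows as it opens, 1.57 = upright. It stays where it is left. Each cap is a whitish 28 mm disc 4 mm thick with a thumb tab, reaching 33 mm from its hinge, and is hinged on the rack's -x side of its vial: a finger moving towards +x folds it down (light friction).
- cap2 (a joint): Hinge of flip cap 2 (cap 1 is at the rack's -x end, cap 5 at its +x end): 0 = lying flat and shut, grows as it opens, 1.57 = upright. It stays where it is left.
- cap3 (a joint): Hinge of flip cap 3 (cap 1 is at the rack's -x end, cap 5 at its +x end): 0 = lying flat and shut, grows as it opens, 1.57 = upright. It stays where it is left.
- cap4 (a joint): Hinge of flip cap 4 (cap 1 is at the rack's -x end, cap 5 at its +x end): 0 = lying flat and shut, grows as it opens, 1.57 = upright. It stays where it is left.
- cap5 (a joint): Hinge of flip cap 5 (cap 1 is at the rack's -x end, cap 5 at its +x end): 0 = lying flat and shut, grows as it opens, 1.57 = upright. It stays where it is left.
- lid1 (a point): Centre of the upper face of flip cap 1's disc, 15 mm from its hinge line; it moves with the cap.
- lid5 (a point): Centre of the upper face of flip cap 5's disc, 15 mm from its hinge line; it moves with the cap.
- tube1: Loose screw-cap tube with white cap, 19 mm wide at the cap, 74 mm tall, standing in the rack's second row at x = -66 mm, its top at 84 mm above the bench; origin at the centre of its foot. To be left alone.
- tube2: Loose screw-cap tube with white cap, 19 mm wide at the cap, 74 mm tall, standing in the rack's second row at x = -22 mm, its top at 84 mm above the bench; origin at the centre of its foot. To be left alone.
- tube3: Loose screw-cap tube with white cap, 19 mm wide at the cap, 74 mm tall, standing in the rack's second row at x = +66 mm, its top at 84 mm above the bench; origin at the centre of its foot. To be left alone.
- bottle: Brown glass bottle with white cap, 56 mm wide, 105 mm tall, loose, standing close beside the rack on its +y side; origin under its centre. To be left alone.
- beaker: Glass beaker, 68 mm wide, 90 mm tall, loose, right of the work area; origin under its centre. To be left alone.
- tipbox: Pipette-tip box, 85 x 122 x 71 mm, loose, left of the work area; origin under its centre. To be left alone.
- dishes: Stack of three lidded petri dishes, 90 mm wide, 48 mm tall, loose, left of the rack and nearer the robot; origin under its centre. To be left alone.

How it is judged:
By the outcome, as a careful person would: the job done as asked, in the order asked, and still so for the second after the job is handed in, with the robot touching nothing.
It also fails if it takes over 64 s, if anything falls off the work surface, if the arm or the gripper's body presses on something with over 40 N, if the wrist force passes 120 N, or if a joint passes its speed limit or range.

## Working session

There is one attempt and no reset: what is moved stays moved. The work goes in short steps, Python scripts to look and compute and a tool call to move; the robot and the scene stay as the last step left them, time stands still between calls to the robot, and variables do not carry over. Pictures are saved under pics/ and viewed, at most 10 in all, crops included, and the job is handed in when it is done.

Besides the shell and the picture viewer there is one more tool, called after "Request:" by a JSON object that holds its "name" and its "arguments", one argument or row to a line. send_rows: Moves the arm, as the interface text tells. Its arguments: {"type":"object","properties":{"series":{"type":"array"}},"required":["series"]}

```bash
mkdir -p pics; cat > h.py <<'E'
import numpy as np, cv2
from cell import sensors, get_image, ctrl
def cam(n):
    d=get_image(n); im=d["img"]; f=im.shape[0]/2/np.tan(np.radians(d["vfov"])/2)
    v,u=np.mgrid[:im.shape[0],:im.shape[1]]; z=d["depth"]
    P=np.stack([(u-d["cx"])/f*z,(v-d["cy"])/f*z,z,np.ones_like(z)],-1)@np.linalg.inv(d["world_to_cam"]).T
    d["P"]=P[...,:3]; d["f"]=f; return d
def save(n,im): cv2.imwrite("pics/"+n,np.ascontiguousarray(im[...,::-1]))
E
python3 - <<'E'
from h import *
s=sensors.read_state(); print(s["clock"],s["eef_pos"],s["tool_rot"],s["width"],s["force"])
for n in("top","scene"):
    d=cam(n); save(n+"0.png",d["img"]); np.savez(n+"0.npz",P=d["P"],img=d["img"],W=d["world_to_cam"],k=[d["f"],d["cx"],d["cy"]])
    print(n,d["world_to_cam"].round(3).tolist(),d["f"])
E
```

```text
0.0 [194.23585228 619.67795979 247.38024251] [-3.13968643e+00  3.63094833e-05  2.83780153e+00] 85.7010016916542 [-0.52941914  0.73997194  0.44916094]
top [[-0.024, -0.999, 0.029, -3.581], [-0.995, 0.021, -0.098, 529.372], [0.098, -0.031, -0.995, 1178.962], [0.0, 0.0, 0.0, 1.0]] 422.63633369632885
scene [[-0.028, 1.0, 0.005, 16.905], [0.62, 0.022, -0.784, -262.267], [-0.784, -0.019, -0.621, 1595.425], [0.0, 0.0, 0.0, 1.0]] 471.21517182788403
```

View pics/top0.png

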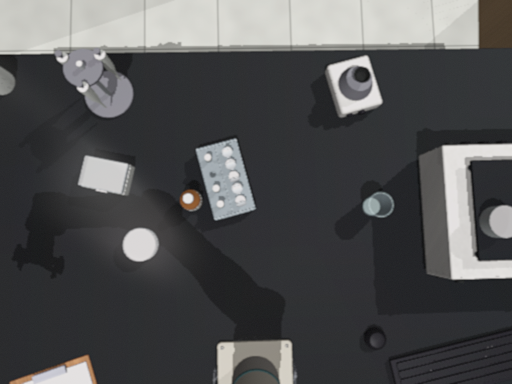

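View pics/scene0.png

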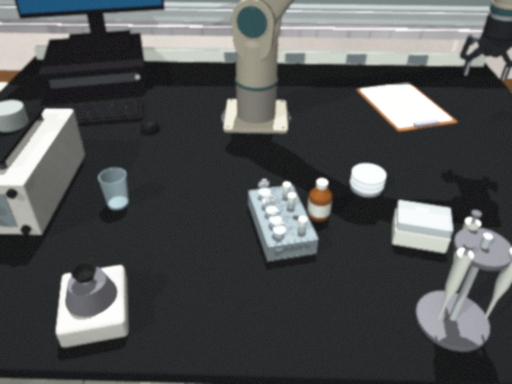

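The top view shows the rack at about (225,178), with the vial row on its right, the three tubes on its left, and the bottle at (190,200). The tube spacing puts the rack's -x end nearest the robot (image bottom). The scene view agrees. Next I'll fit the rack and look at the caps.

```bash
python3 - <<'E'
from h import *
for n in("top","scene"):
    D=np.load(n+"0.npz"); P=D["P"]; im=D["img"]
    lo=np.array([380,-130]); hi=np.array([720,200])
    box=((P[...,:2]>lo)&(P[...,:2]<hi)).all(-1)
    m=box&(abs(P[...,2]-50)<7)
    m=cv2.morphologyEx(m.astype(np.uint8),cv2.MORPH_OPEN,np.ones((2,2)))
    k,l,st,c=cv2.connectedComponentsWithStats(m); i=1+st[1:,4].argmax()
    Q=P[l==i]; r=cv2.minAreaRect(Q[:,:2].astype(np.float32)); print(n,r,np.median(Q[:,2]),len(Q))
    h=box&(P[...,2]>60)&(P[...,2]<130)
    k,l,st,c=cv2.connectedComponentsWithStats(h.astype(np.uint8))
    for j in range(1,k):
        if st[j,4]>5: q=P[l==j]; print(c[j].round(1),st[j,4],q.mean(0).round(1),q.max(0).round(1),q.min(0).round(1))
    c0=(195,130,65,95) if n=="top" else (240,170,85,95)
    x,y,w,hh=c0; cr=cv2.resize(im[y:y+hh,x:x+w],None,fx=6,fy=6,interpolation=cv2.INTER_CUBIC); save(n+"c.png",cr)
a=cv2.imread("pics/topc.png");b=cv2.imread("pics/scenec.png");cv2.imwrite("pics/both.png",cv2.resize(np.hstack([a,b]),None,fx=.85,fy=.85))
E
```

```text
top ((535.8501586914062, 64.48797607421875), (261.5577087402344, 119.84182739257812), 13.32039737701416) 51.18163273713401 2400
[226.3 151.9] 84 [625.8  64.8  81.1] [642.5  77.4  95.2] [613.8  52.   64.9]
[206.9 157.3] 45 [611.4 117.9  83.7] [620.7 126.4  88.6] [603.1 109.2  62.4]
[229.6 163.9] 85 [592.5  56.7  80.3] [608.8  69.6  98.1] [579.9  44.4  63.2]
[232.8 176.2] 95 [558.9  48.4  77.2] [575.   62.  104.5] [544.8  34.4  63.2]
[236.3 188.1] 88 [525.7  39.7  79.2] [541.6  51.6  94.1] [510.9  26.7  62.7]
[215.2 188. ] 40 [526.5  96.5  85.3] [534.7 105.2  89.9] [518.5  88.9  79.5]
[189.3 199.3] 318 [497.8 166.9  82.2] [524.7 194.4 111.3] [472.5 142.3  60.6]
[239.7 200.7] 97 [491.5  31.1  76.6] [507.7  44.2 100.4] [477.   16.8  61.1]
[219.3 203.7] 39 [483.8  86.2  85. ] [491.4  94.8  89.8] [475.   78.6  79.8]
scene ((902.3626708984375, 86.3323974609375), (1018.6041870117188, 164.5198516845703), 1.7009055614471436) 48.685453479735884 2052
[270.7 207.3] 583 [566.4  44.7  73.3] [646.4  75.   99.5] [480.1  13.9  60.1]
[320.  191.4] 368 [512.6 164.3  80.5] [532.4 190.8 107.1] [488.4 139.9  60.1]
[288.2 192.4] 151 [513.   87.5  75.8] [541.9 101.4  86.4] [477.   73.2  60.5]
[301.7 221.3] 88 [618.6 114.5  76.7] [625.1 124.4  85.7] [606.  105.7  60.5]
```

View pics/both.png

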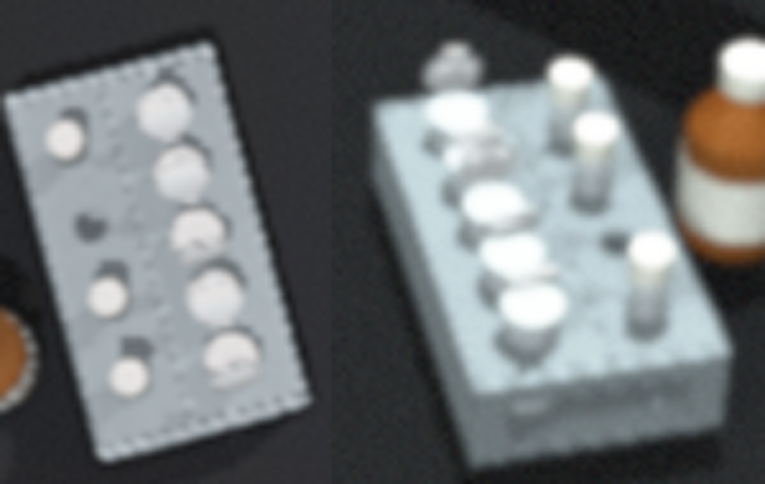

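The top crop shows all five caps standing open over the vials (cap 1 low right, cap 5 top right). The tubes sit in the left row and bottle is clear of the row.

Tube tops give a rack yaw of about 0.2435 and an origin of about (555,72). The t1–t3 distance is 131.5 mm against 132 nominal. I'll move to the hinge-side end at a safe height, with fingers closing and tool x along the row.

Request:
{"name": "send_rows", "arguments": {
  "series": [
    [0, [0.32, -0.84, 0], [0, 0, 0.52]],
    [0, [0.32, -0.84, 0], [0, 0, 0.52]],
    [0, [0.32, -0.84, 0], [0, 0, 0.52]],
    [0, [0.32, -0.84, 0], [0, 0, 0.52]],
    [0, [0.32, -0.84, 0], [0, 0, 0.52]],
    [0, [0.32, -0.84, 0], [0, 0, 0.52]],
    [0, [0.32, -0.84, 0], [0, 0, 0.52]],
    [0, [0.32, -0.84, 0], [0, 0, 0.52]]
  ]
}}

```text
clock: 1.1
eef_pos: [348.4, 215.3, 248.3]
tool_rot: [-3.142, 0.0, -3.081]
force: [0.5, -0.5, -0.6]
width: -0.1
gripper_force: 0.0
```

Request:
{"name": "send_rows", "arguments": {
  "series": [
    [0, [0.32, -0.84, 0], [0, 0, 0.52]],
    [0, [0.32, -0.84, 0], [0, 0, 0.52]],
    [0, [0.32, -0.84, 0], [0, 0, 0.52]],
    [0, [0.32, -0.84, 0], [0, 0, 0.52]],
    [0, [0, 0, 0], [0, 0, 0]],
    [0, [0, 0, 0], [0, 0, 0]]
  ]
}}

```text
clock: 1.85
eef_pos: [424.4, 15.8, 248.1]
tool_rot: [3.141, -0.001, -2.901]
force: [0.6, 0.2, 0.2]
width: 0.1
gripper_force: 0.0
```

```bash
python3 - <<'E'
from h import *
s=sensors.read_state(); print(s["clock"],s["eef_pos"],s["tool_rot"],s["width"],s["force"],s["qpos"])
# rack corner check: rays from top picture to z=50
D=np.load("top0.npz"); f,cx,cy=D["k"]; Wi=np.linalg.inv(D["W"])
c=np.array([[5,95],[212,40],[312,402],[100,460]])/5.1+[195,130]-.4
r=np.c_[(c-[cx,cy])/f,np.ones(4)]@Wi[:3,:3].T; o=Wi[:3,3]
Q=o+r*((50-o[2])/r[:,2])[:,None]; print(Q.round(1),Q.mean(0))
Rr=lambda a:np.array([[np.cos(a),-np.sin(a)],[np.sin(a),np.cos(a)]])
print(((Q[:,:2]-[555.2,71.9])@Rr(.2435)).round(1))
d=cam("wrist"); save("w1.png",d["img"]); P=d["P"]
np.savez("w1.npz",P=P,img=d["img"],W=d["world_to_cam"],k=[d["f"],d["cx"],d["cy"]])
d=cam("scene"); np.savez("s1.npz",P=d["P"],img=d["img"],W=d["world_to_cam"],k=[d["f"],d["cx"],d["cy"]])
x,y,w,h=200,60,140,105
im=cv2.resize(d["img"][y:y+h,x:x+w],None,fx=5,fy=5,interpolation=cv2.INTER_CUBIC); save("s1.png",im)
e=s["eef_pos"]; Q=d["P"].reshape(-1,3); q=Q[(abs(Q[:,0]-e[0])<60)&(abs(Q[:,1]-e[1])<40)&(Q[:,2]>150)]
print("tip z", np.sort(q[:,2])[:25:3])
E
```

```text
1.85 [424.39670973  15.82571846 248.07504289] [ 3.14091253e+00 -8.21131688e-04 -2.90144602e+00] 0.08127029392462923 [0.60294923 0.23244516 0.1511377 ] [-0.10693705  0.3127326   0.0051806   2.10864903 -0.00326315  0.72112456
  1.7113875 ]
[[643.7 152.1  50. ]
 [672.5  37.6  50. ]
 [470.7 -12.9  50. ]
 [441.9 102.8  50. ]] [557.1978454   69.89765085  50.        ]
[[ 105.2   56.5]
 [ 105.5  -61.6]
 [-102.4  -62. ]
 [-102.5   57.3]]
tip z [230.15821978 231.53006692 232.65586858 235.61915157 236.10384099
 237.45247274 238.24250037 238.5257328  238.98511327]
```

View pics/w1.png

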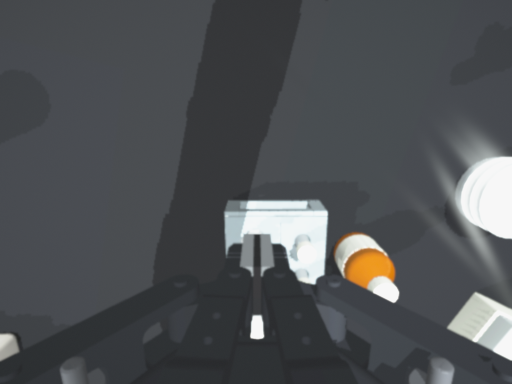

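View pics/s1.png

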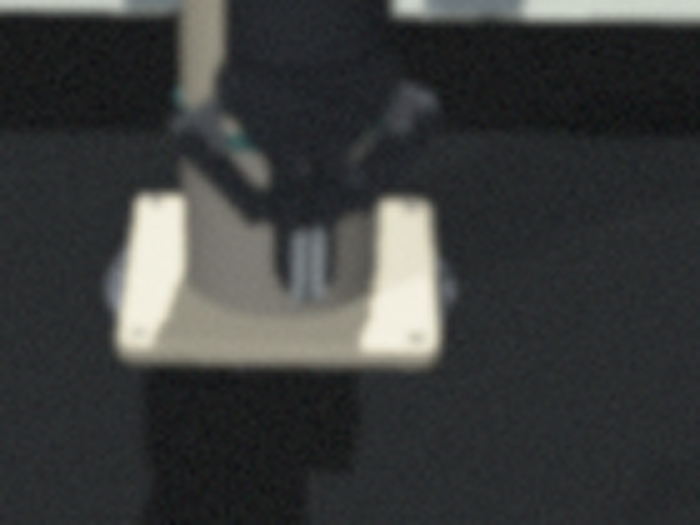

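The tip reads 17–18 mm ahead of the TCP, and the closed fingers are narrow and well clear of the tube row. Corner rays onto z=50 give a 208×119 mm rack centred at about (557,70), which agrees with the tubes within 2–3 mm. I'll use (556.3, 70.8) with yaw 0.24. Now I'll descend behind cap 1 and fold it from higher up, then press it gently from above.

Request:
{"name": "send_rows", "arguments": {
  "series": [
    [0, [0.01, -0.03, -0.6], [0, 0, 0]],
    [0, [0, 0, -0.6], [0, 0, 0]],
    [0, [0, 0, -0.6], [0, 0, 0]],
    [0, [0, 0, -0.6], [0, 0, 0]],
    [0, [0, 0, 0], [0, 0, 0]],
    [0, [0.26, 0.064, 0], [0, 0, 0]],
    [0, [0.26, 0.064, 0], [0, 0, 0]]
  ]
}}

```text
clock: 2.82
eef_pos: [457.6, 22.4, 105.9]
tool_rot: [3.142, 0.002, -2.899]
force: [0.3, -0.2, 0.7]
width: -0.2
gripper_force: 0.0
```

Request:
{"name": "send_rows", "arguments": {
  "series": [
    [0, [0.13, 0.032, 0], [0, 0, 0]],
    [0, [0.13, 0.032, 0], [0, 0, 0]],
    [0, [0.13, 0.032, 0], [0, 0, 0]],
    [0, [0.13, 0.032, 0], [0, 0, 0]],
    [0, [0.13, 0.032, 0], [0, 0, 0]],
    [0, [0, 0, 0], [0, 0, 0]]
  ]
}}

```text
clock: 3.58
eef_pos: [496.3, 31.1, 104.2]
tool_rot: [-3.142, 0.001, -2.901]
force: [0.6, -0.3, 0.6]
width: -0.2
gripper_force: 0.0
```

Request:
{"name": "send_rows", "arguments": {
  "series": [
    [0, [0, 0, -0.07], [0, 0, 0]],
    [0, [0, 0, -0.07], [0, 0, 0]],
    [0, [0, 0, -0.06], [0, 0, 0]],
    [0, [0, 0, -0.04], [0, 0, 0]],
    [0, [0, 0, -0.02], [0, 0, 0]],
    [0, [0, 0, 0], [0, 0, 0]]
  ]
}}

```text
clock: 4.32
eef_pos: [495.5, 30.9, 88.6]
tool_rot: [3.142, -0.0, -2.901]
force: [0.0, 0.5, -0.3]
width: -0.3
gripper_force: 0.0
```

```bash
python3 - <<'E'
from h import *
s=sensors.read_state(); print(s["clock"],s["eef_pos"],s["force"])
d=cam("scene"); x,y,w,h=225,150,120,115
save("s2.png",cv2.resize(d["img"][y:y+h,x:x+w],None,fx=5,fy=5,interpolation=cv2.INTER_CUBIC))
E
```

```text
4.325 [495.51349627  30.90869335  88.621504  ] [ 0.04664061  0.54187305 -0.26424311]
```

View pics/s2.png

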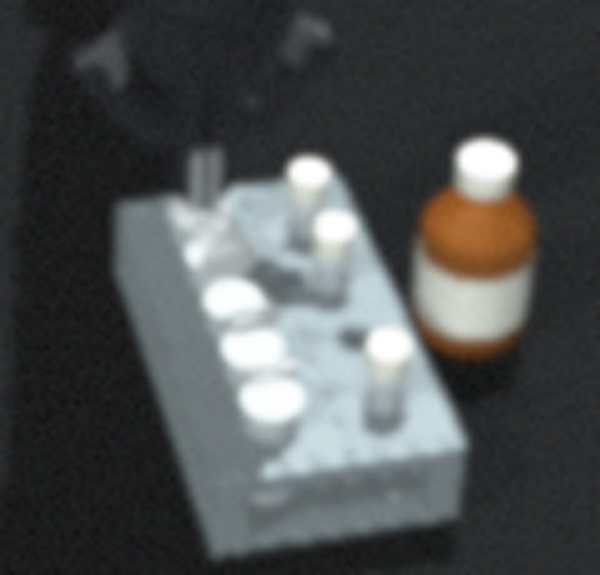

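The fingertips are at about (205,180), over cap 1, which has folded down. The rack and tubes look unmoved. I'll ease down until I feel light contact.

Request:
{"name": "send_rows", "arguments": {
  "series": [
    [0, [0, 0, -0.01], [0, 0, 0]],
    [0, [0, 0, -0.01], [0, 0, 0]],
    [0, [0, 0, 0], [0, 0, 0]]
  ]
}}

```text
clock: 4.75
eef_pos: [495.7, 30.9, 87.5]
tool_rot: [3.142, 0.0, -2.901]
force: [0.5, -1.1, -0.0]
width: -0.3
gripper_force: 0.0
```

Request:
{"name": "send_rows", "arguments": {
  "series": [
    [0, [0, 0, -0.01], [0, 0, 0]],
    [0, [0, 0, -0.01], [0, 0, 0]],
    [0, [0, 0, 0], [0, 0, 0]]
  ]
}}

```text
clock: 5.12
eef_pos: [495.8, 31.0, 86.9]
tool_rot: [-3.142, 0.0, -2.901]
force: [-1.4, -0.2, 6.6]
width: 0.1
gripper_force: 3.2
```

Contact is 6.6 N at TCP z≈87, so cap 1 is flat. On to cap 2: rise, advance 35 mm to fold it, then settle.

Request:
{"name": "send_rows", "arguments": {
  "series": [
    [0, [0, 0, 0.28], [0, 0, 0]],
    [0, [0.113, 0.028, 0], [0, 0, 0]],
    [0, [0.113, 0.028, 0], [0, 0, 0]],
    [0, [0.113, 0.028, 0], [0, 0, 0]],
    [0, [0.113, 0.028, 0], [0, 0, 0]],
    [0, [0.113, 0.028, 0], [0, 0, 0]],
    [0, [0, 0, -0.12], [0, 0, 0]],
    [0, [0, 0, -0.1], [0, 0, 0]]
  ]
}}

```text
clock: 6.12
eef_pos: [529.5, 39.4, 89.4]
tool_rot: [3.142, 0.0, -2.901]
force: [0.6, 1.2, 0.7]
width: 0.4
gripper_force: 0.5
```

Request:
{"name": "send_rows", "arguments": {
  "series": [
    [0, [0, 0, -0.03], [0, 0, 0]],
    [0, [0, 0, -0.01], [0, 0, 0]],
    [0, [0, 0, -0.01], [0, 0, 0]],
    [0, [0, 0, 0], [0, 0, 0]]
  ]
}}

```text
clock: 6.62
eef_pos: [529.3, 39.2, 87.0]
tool_rot: [-3.142, -0.0, -2.901]
force: [-0.8, -1.1, 0.8]
width: 0.1
gripper_force: 0.3
```

Request:
{"name": "send_rows", "arguments": {
  "series": [
    [0, [0, 0, -0.01], [0, 0, 0]],
    [0, [0, 0, 0], [0, 0, 0]]
  ]
}}

```text
clock: 6.88
eef_pos: [529.4, 39.2, 86.9]
tool_rot: [-3.142, -0.0, -2.901]
force: [-2.1, -0.4, 5.6]
width: -0.1
gripper_force: 3.1
```

Cap 2 is flat (5.6 N). Next is cap 3.

Request:
{"name": "send_rows", "arguments": {
  "series": [
    [0, [0, 0, 0.28], [0, 0, 0]],
    [0, [0.113, 0.028, 0], [0, 0, 0]],
    [0, [0.113, 0.028, 0], [0, 0, 0]],
    [0, [0.113, 0.028, 0], [0, 0, 0]],
    [0, [0.113, 0.028, 0], [0, 0, 0]],
    [0, [0.113, 0.028, 0], [0, 0, 0]],
    [0, [0, 0, -0.12], [0, 0, 0]],
    [0, [0, 0, -0.1], [0, 0, 0]]
  ]
}}

```text
clock: 7.88
eef_pos: [563.0, 47.7, 89.2]
tool_rot: [3.141, -0.001, -2.901]
force: [0.3, -1.4, -0.1]
width: 0.1
gripper_force: 0.1
```

Request:
{"name": "send_rows", "arguments": {
  "series": [
    [0, [0, 0, -0.03], [0, 0, 0]],
    [0, [0, 0, -0.02], [0, 0, 0]],
    [0, [0, 0, -0.01], [0, 0, 0]],
    [0, [0, 0, 0], [0, 0, 0]]
  ]
}}

```text
clock: 8.38
eef_pos: [562.8, 47.6, 86.9]
tool_rot: [3.142, -0.001, -2.901]
force: [-2.5, -0.9, 4.9]
width: -0.1
gripper_force: 2.8
```

Request:
{"name": "send_rows", "arguments": {
  "series": [
    [0, [0, 0, 0.28], [0, 0, 0]],
    [0, [0.115, 0.028, 0], [0, 0, 0]],
    [0, [0.115, 0.028, 0], [0, 0, 0]],
    [0, [0.115, 0.028, 0], [0, 0, 0]],
    [0, [0.115, 0.028, 0], [0, 0, 0]],
    [0, [0.115, 0.028, 0], [0, 0, 0]],
    [0, [0, 0, -0.12], [0, 0, 0]],
    [0, [0, 0, -0.1], [0, 0, 0]]
  ]
}}

```text
clock: 9.38
eef_pos: [597.5, 56.0, 89.2]
tool_rot: [3.142, -0.001, -2.901]
force: [-0.8, 0.4, 0.2]
width: 0.1
gripper_force: 0.1
```

Request:
{"name": "send_rows", "arguments": {
  "series": [
    [0, [0, 0, -0.03], [0, 0, 0]],
    [0, [0, 0, -0.02], [0, 0, 0]],
    [0, [0, 0, -0.01], [0, 0, 0]],
    [0, [0, 0, 0], [0, 0, 0]]
  ]
}}

```text
clock: 9.88
eef_pos: [597.3, 56.0, 86.9]
tool_rot: [3.141, -0.001, -2.901]
force: [-2.1, 0.6, 5.6]
width: 0.1
gripper_force: 2.6
```

Cap 4 is flat. Next is cap 5.

Request:
{"name": "send_rows", "arguments": {
  "series": [
    [0, [0, 0, 0.28], [0, 0, 0]],
    [0, [0.115, 0.028, 0], [0, 0, 0]],
    [0, [0.115, 0.028, 0], [0, 0, 0]],
    [0, [0.115, 0.028, 0], [0, 0, 0]],
    [0, [0.115, 0.028, 0], [0, 0, 0]],
    [0, [0.115, 0.028, 0], [0, 0, 0]],
    [0, [0, 0, -0.12], [0, 0, 0]],
    [0, [0, 0, -0.1], [0, 0, 0]]
  ]
}}

```text
clock: 10.88
eef_pos: [632.0, 64.5, 89.2]
tool_rot: [3.142, -0.001, -2.901]
force: [-0.8, 1.0, -0.0]
width: 0.0
gripper_force: 0.1
```

Request:
{"name": "send_rows", "arguments": {
  "series": [
    [0, [0, 0, -0.03], [0, 0, 0]],
    [0, [0, 0, -0.02], [0, 0, 0]],
    [0, [0, 0, -0.01], [0, 0, 0]],
    [0, [0, 0, 0], [0, 0, 0]]
  ]
}}

```text
clock: 11.38
eef_pos: [631.8, 64.4, 86.9]
tool_rot: [3.141, -0.001, -2.901]
force: [-2.3, -0.2, 5.2]
width: -0.1
gripper_force: 2.5
```

Request:
{"name": "send_rows", "arguments": {
  "series": [
    [0, [0, 0, 0.4], [0, 0, 0]],
    [0, [0, 0, 0.8], [0, 0, 0]],
    [0, [0, 0, 0.8], [0, 0, 0]],
    [0, [0, 0, 0.8], [0, 0, 0]],
    [0, [-0.3, -0.9, 0], [0, 0, 0]],
    [0, [-0.3, -0.9, 0], [0, 0, 0]],
    [0, [-0.3, -0.9, 0], [0, 0, 0]],
    [0, [-0.3, -0.9, 0], [0, 0, 0]]
  ]
}}

```text
clock: 12.38
eef_pos: [559.7, -153.1, 254.7]
tool_rot: [-3.141, 0.001, -2.901]
force: [0.6, -0.4, -0.3]
width: 0.0
gripper_force: 0.0
```

Request:
{"name": "send_rows", "arguments": {
  "series": [
    [0, [0, 0, 0], [0, 0, 0]],
    [0, [0, 0, 0], [0, 0, 0]]
  ]
}}

```text
clock: 12.62
eef_pos: [560.6, -151.1, 254.5]
tool_rot: [3.141, 0.001, -2.901]
force: [-0.4, 0.8, -0.3]
width: -0.1
gripper_force: 0.0
```

```bash
python3 - <<'E'
from h import *
s=sensors.read_state(); print(s["clock"],s["eef_pos"],s["force"])
d=cam("top"); a=d["img"]; P=d["P"]
R=np.array([[.971,-.239],[.239,.971]])
for x in(-70,-35,0,35,70):
    c=np.array([556.3,70.8])+R@[x,-24]; m=(np.hypot(P[...,0]-c[0],P[...,1]-c[1])<17)&(P[...,2]>62)
    print(x,m.sum(),np.percentile(P[m][:,2],[10,50,90,100]).round(1))
for n,X in(("t3",(611.4,117.9)),("t2",(526.5,96.5)),("t1",(483.8,86.2)),("bottle",(497.8,166.9))):
    m=(np.hypot(P[...,0]-X[0],P[...,1]-X[1])<(15 if n!="bottle" else 40))&(P[...,2]>(79 if n!="bottle" else 60.5)); print(n,P[m].mean(0).round(1))
e=cam("scene"); b=e["img"]
t=cv2.resize(a[130:225,195:260],(390,570),interpolation=cv2.INTER_CUBIC); u=cv2.resize(b[165:265,240:310],(399,570),interpolation=cv2.INTER_CUBIC)
save("f.png",np.hstack([t,u]))
E
```

```text
12.625 [ 560.56211552 -151.11091347  254.46181824] [-0.44081769  0.79648315 -0.31819169]
-70 89 [66.5 70.2 73.  76. ]
-35 89 [67.7 70.1 73.6 75.6]
0 89 [67.1 70.7 72.6 74.9]
35 90 [66.6 69.6 72.7 74.5]
70 89 [66.7 70.3 73.2 75.3]
t3 [612.  117.9  85. ]
t2 [526.5  96.5  85.4]
t1 [483.8  86.2  85. ]
bottle [498.  167.   82.4]
```

View pics/f.png

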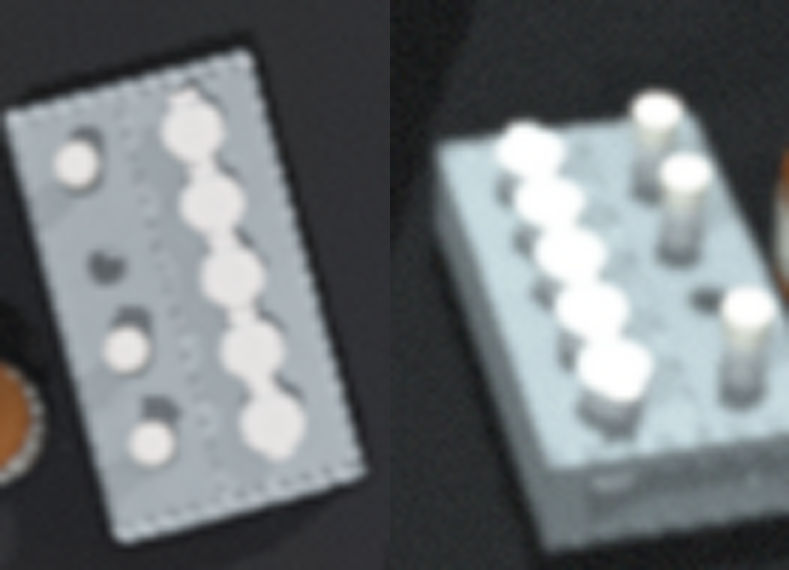

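Both views show all five caps flat, with median heights of 70±0.7 mm, and the tubes, bottle and rack unmoved. Handing in.

```bash
python3 -c "
from cell import ctrl; print(ctrl.finish_job())"
```

```text
the job is handed in; nothing more can be done
None
```

I closed all five caps flat in order from the hinge-side end, pressing with about 5–7 N. The hand is clear, the rack, tubes and bottle have not moved, and the job was handed in at about 13 s.

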